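# Drive a dowel with the spring-hammer jig

## Robot

A 6-joint arm with a two-finger parallel gripper is mounted at the origin on the work surface. World frame = base frame: x ahead of the robot, y to its left, z up, the work surface at z = 0. Lengths are in m, angles in rad, forces in N, time in s.
With the tool pointing down it reaches from about 0.325 to 0.9 m from the base axis. Payload 3.5 kg.
Tool frame: the origin (TCP) lies on the centre line of the jaws, within the pads' length; the fingertips stand 8 mm ahead of it and the grasp point (between the pads) lies 11 mm behind it; z points along the fingers, y is the line along which they close (so a half turn about z gives the same grasp; the last joint's range is limited). The gripper opens to 85 mm and grips with 20 to 120 N. Pads are 22 mm wide; open, the fingers measure 114 mm over their backs; the gripper's body (76 mm by 85 mm) begins 54 mm behind the grasp point. The pads swing forward as they close: fully open they stand 13 mm farther back than shut.
Start: joints at [-1.283, 0.276, -0.026, 1.268, 0, 1.467], TCP at [0.238, -0.578, 0.239] pointing down, gripper open.
Joint ranges: [-3.12, 3.12], [-0.85, 1.88], [-1.08, 1.24], [-1.95, 2.15], [-1.57, 1.53], [-3.14, 3.14]. Speed limits (rad/s): [2.57, 2.57, 3.14, 3.14, 3.14, 3.14].

## Interface

Orientations are given as [roll, pitch, yaw] about the fixed x, y, z axes, in that order (R = Rz(yaw) Ry(pitch) Rx(roll)).
In Python, from rig import * gives the robot as it stands. Calls block until the motion is done:
- goto(position, orientation): joint-space move of the TCP to a pose.
- move_linear(position, orientation=None, speed=0.15): straight line of the TCP; orientation=None keeps the orientation; speed is the mean speed in m/s.
- move_joints(angles): joint-space move.
- release() and close(grasp_force=None): open the fingers fully, or close them until they stop; grasp_force is the grip in N (None keeps the last).
- dwell(seconds).
- ik(position, orientation): joint angles nearest the present ones, or None.
- read_state(): the state.
- grab_frame(name): name is "side" or "top" or "wrist"; returns (picture, depth): 384x512x3 uint8, red, green, blue; 384x512 float32, m along the optical axis (not along the pixel's ray), 0 where there is no reading.
- camera_params(name): a dict with "fx", "fy", "cx", "cy" (pixels), "eye" and "attitude" of the camera in the world; the wrist camera has in their place "hand_eye" (4x4, takes a point from camera to tool coordinates, whose origin is the TCP and whose axes are the flange's). Camera axes: x right, y down, z forward; pixel columns grow to the right and rows downward; lengths in m; the calibration is good to about 2 mm. A picture is of the moment at which its call begins: read the wrist's pose just before it. camera_params takes no time and is no camera call.
A pose or a line that the arm cannot do raises IKError and nothing moves.
- finish_job(): hands the job in; it is judged then, once.
Trained networks look in the newest picture that a camera, given by its name, has taken for a name from the list of things; names that differ only in an ending like _2 or _b are one class to them, and where a whole thing is asked for, a point or a joint stands for the part that bears it (a point fixed in the world has none). Each returns a list of dicts, best first, with "score" (0 to 1); they miss things now and then, are a little off and sometimes report something else, mostly with a low value. They report only what shows in the picture. A call takes as long as a camera call.
- search_frame(target, camera): "xy" ([column, row] in pixels, amid what is visible of it).
- masks_of(target, camera): "pixels" (384x512 bool, what is visible of it) and "xy" ([column, row] in pixels, amid what is visible of it).
The state is a dict: "time": time; "joint_positions": joint angles; "dq": joint speeds; "joint_torque": joint torques, N m; "tcp_pos": TCP position; "tool_rot": TCP orientation; "wrist_force": force on the tool from outside, world axes, zero at the start; "ft_torque": the same for the moment, N m; "opening": opening from 0.0 (shut) to 1.0 (fully open); "grasp_force": force on a finger pad.
Only numpy, scipy, OpenCV 4.12 (cv2) and the standard library are available. Lean on these libraries where they do the work, as an engineer would, in place of code of your own. Each camera call takes 0.05 s, during which the arm holds its last target. There are 200 camera calls.

## Task

Use the spring-hammer jig to drive the wooden dowel flush into its block: push the hammer arm back by its post, feeling for the soft rubber buffer so that you do not force the arm, until the sear catches and the arm stays cocked by itself with your hand off it. Then press the trigger so that the hammer flies and knocks the dowel home. Never lean on the arm or the trigger with more than 25 N, do not touch the dowel yourself, and leave the other things on the bench where they are.

Things in the scene. Friction and masses are not known exactly. Their poses are not given: they have to be found in the camera images.
- jig: Plywood board 420 x 340 x 18 mm fixed on the bench, carrying the whole jig; place and yaw differ each time. Origin on its underside, below the arm's pivot; board spans x -215 to 205, y -70 to 270 mm, z up. An aluminium shoe on it carries the sear (50 mm high, at the tip of the cocked arm) and a rubber buffer (62 mm high, behind the cocked head); its clamped angle differs each time and is not reported.
- pivot (a point): Point on the upright pivot axis of the hammer arm, 50 mm above the bench; axes as the jig's. The sear catches at a hammer value anywhere from 0.90 to 1.20, different each time; the arm must go about 0.01 rad past it for the sear to drop. About 0.013 rad past it the head meets the rubber buffer. Let go once caught, the arm stays; let go earlier, it flies back and strikes.
- hammer (a joint): Angle of the sprung arm about its pivot, rad, growing anticlockwise from above as it is cocked. At q the arm points along the jig's +y turned anticlockwise by q - 0.5; 0: face on the block; 0.15: hangs free. At the post the spring resists with 14 N per rad beyond 0.15 (10 to 15 N at the catch), plus about 3 N over the last 0.15 rad as the sear rides over; the buffer then adds a steep 7 N per mm: stop at 19 N or so.
- post (a point): Dark wooden upright post on the arm, the handle for cocking: round, 16 mm diameter, from 50 to 100 mm above the bench, its axis 125 mm from the pivot; this point is on its axis 85 mm above the bench. Its z is up, its y points along the arm away from the pivot; cocking moves it along its own -x.
- head (a point): Centre of the steel hammer head on the arm: a cylinder 28 mm in diameter and 65 mm long lying across the arm, 160 mm from the pivot, its top 56 mm above the bench, beyond the post. Axes as post. The arm itself is 22 mm wide, its upper face 50 mm up; a steel catch pin at its tip (205 mm from the pivot) engages the sear.
- dowel (a joint): How far the 12 mm wooden dowel stands out of the face of its block (60 x 75 x 55 mm, top 73 mm above the bench), m; 0 is flush. A tight fit: about 22 N are needed to move it. Its axis is 42 mm above the bench, 160 mm from the pivot, in the hammer's path.
- trigger (a joint): How far the trigger is pressed down, m, 0 to 0.011. It is linked to the sear under the board: it dips about 8 mm by itself while the sear rides over the catch pin, and comes up again when the sear drops. Pressing takes 1 to 8 N; the sear lets go 4 to 9 mm down. Let go, it springs up.
- trigger_top (a point): Centre of the top of the trigger, a steel mushroom button 24 mm in diameter, 62 mm above the bench when up, on a 44 mm square housing (top 42 mm up). On the board, clear of the arm's sweep: 100 mm to the jig's -x and 15 mm to its -y from the pivot.
- nail_tin: Bystander: round open tin of nails, 60 mm diameter, 27 mm high, on the jig board; origin under its centre.
- offcut: Bystander: small wooden offcut 50 x 30 x 22 mm on the jig board; origin under its centre.
- tack_hammer: Bystander: hand hammer 270 mm long lying on the bench; origin under it.
- chisel: Bystander: wood chisel 220 mm long lying on the bench; origin under its middle.
- nail_block: Bystander: wood block 100 x 60 x 40 mm stuck with nails up to 65 mm high; origin under its centre.
- sanding_board: Bystander: sandpaper board 170 x 260 x 32 mm; origin under its centre.

How it is judged:
By the outcome, as a careful person would: the job done as asked, in the order asked, and still so for the second after the job is handed in, with the robot touching nothing.
It also fails if it takes over 72 s, if anything falls off the work surface, if the arm or the gripper's body presses on something with over 40 N, if the wrist force passes 120 N, or if a joint passes its speed limit or range.

## Working session

There is one attempt and no reset: what is moved stays moved. The work goes in short steps, each a Python script; the robot and the scene stay as the last script left them, time stands still between calls to the robot, and variables do not carry over. Pictures are saved under pics/ and viewed, at most 10 in all, crops included, and the job is handed in when it is done.

```bash
ls; mkdir -p pics
cat > h.py <<'E'
from rig import *
import numpy as np, cv2
from scipy.spatial.transform import Rotation as R
def cam(name):
    p=camera_params(name)
    return p
E
python3 - <<'E'
from h import *
for n in("top","side"):
    im,d=grab_frame(n); print(n,camera_params(n))
    np.savez(f"{n}.npz",im=im,d=d)
    cv2.imwrite(f"pics/{n}0.png",im[:,:,::-1])
    for t in["jig","post","head","trigger_top","dowel","hammer","trigger","nail_tin","offcut"]:
        print(t,[(round(r["score"],2),np.round(r["xy"])) for r in search_frame(t,n)][:3])
print(read_state())
E
```

```text
pics
top {'fx': 422.432555944235, 'fy': 422.432555944235, 'cx': 250.87750057158985, 'cy': 199.4936221532877, 'eye': array([0.27083679, 0.01266115, 1.55360755]), 'attitude': array([-2.96061865, -0.00672637, -1.54989708])}
jig [(0.87, array([259., 198.])), (0.28, array([371., 188.]))]
post [(0.62, array([250., 188.])), (0.5, array([280., 156.]))]
head [(0.76, array([251., 189.]))]
trigger_top []
dowel []
hammer [(0.88, array([251., 187.]))]
trigger []
nail_tin [(0.72, array([282., 155.]))]
offcut [(0.54, array([288., 173.]))]
side {'fx': 379.1184021194228, 'fy': 379.1184021194228, 'cx': 252.75443350657534, 'cy': 189.53426462407364, 'eye': array([ 0.48765128, -0.83660297,  0.86045436]), 'attitude': array([-2.34208126, -0.02259066, -0.06296856])}
jig [(0.66, array([247., 209.]))]
post [(0.85, array([261., 188.]))]
head [(0.89, array([262., 187.]))]
trigger_top []
dowel [(0.28, array([250., 208.]))]
hammer [(0.8, array([262., 185.])), (0.47, array([284., 329.]))]
trigger [(0.61, array([226., 225.]))]
nail_tin [(0.79, array([310., 217.])), (0.32, array([262., 188.]))]
offcut [(0.58, array([286., 226.])), (0.3, array([209., 114.]))]
{'time': 1.0, 'joint_positions': array([-1.28341600e+00,  2.76424074e-01, -2.63511074e-02,  1.26800757e+00,
       -1.24184578e-05,  1.46741261e+00]), 'dq': array([-0.00121104, -0.00057308, -0.00099688,  0.00180776, -0.00049376,
       -0.00020479]), 'joint_torque': array([ 9.79778997e-04, -4.45494425e+01,  2.95576340e+01,  5.71320397e-04,
       -1.04457899e-04,  1.40960609e-06]), 'tcp_pos': array([ 0.23806187, -0.5779066 ,  0.23932141]), 'tool_rot': array([3.14158043e+00, 1.37530261e-05, 3.90764036e-01]), 'wrist_force': array([-0.31446891,  0.13928698,  0.46738373]), 'ft_torque': array([ 0.04009666,  0.00695364, -0.00924128]), 'grasp_force': 0.0, 'opening': 1.003326741680707}
```

Run:
```python
import cv2
a=cv2.imread("pics/top0.png");b=cv2.imread("pics/side0.png")
cv2.imwrite("pics/topc.png",cv2.resize(a[100:280,150:390],(800,600),interpolation=cv2.INTER_CUBIC))
cv2.imwrite("pics/sidec.png",cv2.resize(b[90:330,110:430],(800,600),interpolation=cv2.INTER_CUBIC))
```

```text
(no output)
```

View pics/topc.png

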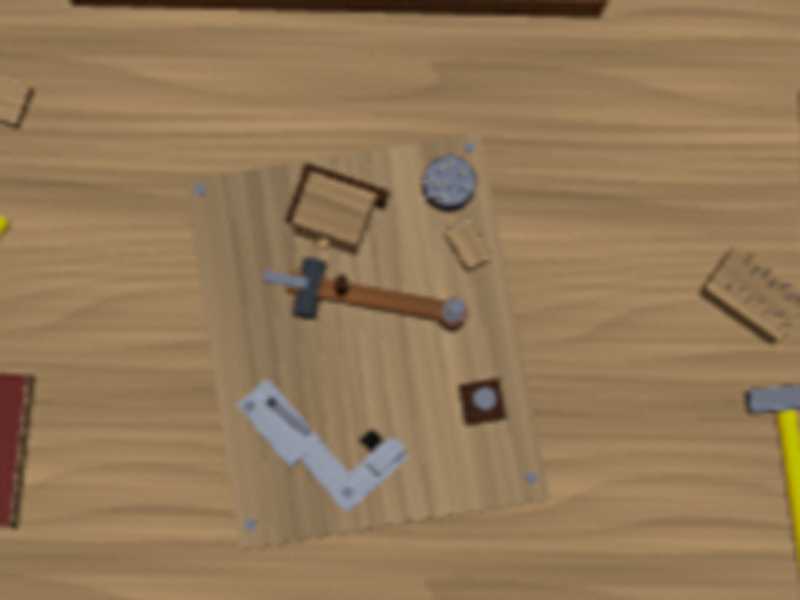

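View pics/sidec.png

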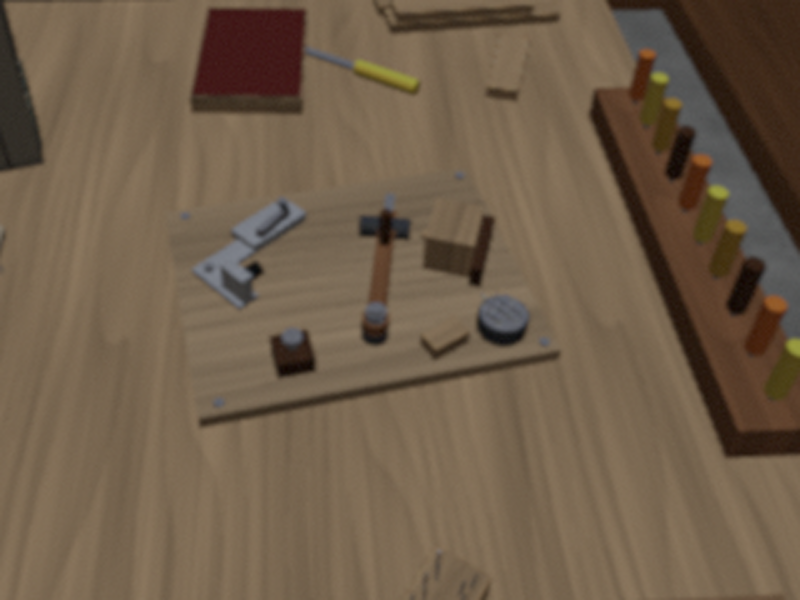

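The top crop shows the board corners at about (192,178), (480,138), (548,500) and (240,548), the pivot at (453,312), the trigger at (484,400) and the post at (342,285). The side crop shows the same layout, with the area around the post free.

```bash
cat >> h.py <<'E'
def ray(c,px):
    p=camera_params(c); M=R.from_euler('xyz',p["attitude"]).as_matrix()
    return p["eye"],M@np.array([(px[0]-p["cx"])/p["fx"],(px[1]-p["cy"])/p["fy"],1])
def onz(c,px,z):
    e,r=ray(c,px); return (e+r*(z-e[2])/r[2])[:2]
def fit2(J,W):
    J=np.array(J);W=np.array(W);a=J-J.mean(0);b=W-W.mean(0)
    th=np.arctan2((a[:,0]*b[:,1]-a[:,1]*b[:,0]).sum(),(a*b).sum())
    Q=np.array([[np.cos(th),-np.sin(th)],[np.sin(th),np.cos(th)]]);t=W.mean(0)-Q@J.mean(0)
    return th,t,(W-(J@Q.T+t))
E
python3 - <<'E'
from h import *
C=[(.205,.27),(.205,-.07),(-.215,-.07),(-.215,.27)]
top=lambda u,v,z:onz("top",(150+(u+.5)*.3-.5,100+(v+.5)*.3-.5),z)
side=lambda u,v,z:onz("side",(110+(u+.5)*.4-.5,90+(v+.5)*.4-.5),z)
J=C+[(0,0),(-.1,-.015)]
W=[top(192,178,.018),top(480,138,.018),top(548,500,.018),top(240,548,.018),top(453,311,.06),top(484,399,.062)]
th,t,r=fit2(J,W); print(th,t,r*1e3)
d=np.load("top.npz")["d"]; print("depth z board", camera_params("top")["eye"][2]-d[195:200,262:266].mean())
Ws=[side(472,173,.018),side(558,350,.018),side(200,420,.018),side(165,215,.018),side(375,312,.06),side(292,333,.062)]
print(fit2(J,Ws)[:2],(fit2(J,Ws)[2]*1e3))
p=top(342,280,.1);print("post top",p, side(386,212,.1))
ps=np.array(W[4]);v=p-t;print("q",np.arctan2(v[1],v[0])-th-np.pi/2+.5,np.linalg.norm(v))
# trajectory reach check
for q in(.15,.5,.9,1.2):
    a=th+np.pi/2+q-.5; print(q,t+.125*np.array([np.cos(a),np.sin(a)]))
a=th;print("trig",t+np.array([[np.cos(a),-np.sin(a)],[np.sin(a),np.cos(a)]])@[-.1,-.015])
E
```

```text
0.17207330838441368 [ 0.57070543 -0.11896413] [[-0.2074005  -5.84053786]
 [-3.71247377  3.491942  ]
 [ 1.59943702  0.41817051]
 [ 1.2257578  -1.95405575]
 [ 0.33726231  2.76583836]
 [ 0.75741714  1.11864274]]
depth z board -0.010254300951947792
(np.float64(0.17696917327278106), array([ 0.5723241 , -0.12035178])) [[ 3.99424643 -7.40171604]
 [-3.92507862  4.84786623]
 [ 2.83686639 -0.3434596 ]
 [-1.3298044  -5.04799982]
 [-1.48195539  2.29463646]
 [-0.09427441  5.65067277]]
post top [0.59379461 0.00479612] [0.59218238 0.00649582]
q 0.14348336648742244 0.12589563263934264
0.15 [0.59282911 0.00406247]
0.5 [0.54930226 0.00418986]
0.9 [ 0.50303338 -0.01386659]
1.2 [ 0.47499741 -0.03855907]
trig [ 0.47475063 -0.15086515]
```

```bash
cat >> h.py <<'E'
TH=.174; T=np.array([.5712,-.1193]); Z=.087
def pose(q,off,z=Z,rad=.125):
    "TCP on the block side of the post at hammer angle q, off from post axis"
    a=TH+np.pi/2+q-.5; u=np.array([np.cos(a),np.sin(a)]); x=np.array([u[1],-u[0]])
    p=T+rad*u+off*x
    return [p[0],p[1],z],[np.pi,0,a-np.pi/2],x
E
python3 - <<'E'
from h import *
close(20)
p,o,x=pose(.15,.026,.20); goto(p,o); s=read_state(); print(s["time"],s["joint_positions"],s["opening"],s["tcp_pos"])
for q in(.6,1.3): print(ik(*pose(q,.019)[:2]))
p,o,x=pose(.15,.026); move_linear(p,speed=.12); s=read_state(); print(s["time"],s["tcp_pos"]-p,s["wrist_force"])
im,d=grab_frame("side"); cv2.imwrite("pics/s1.png",cv2.resize(im[110:260,160:360,::-1],(800,600),interpolation=cv2.INTER_CUBIC))
E
```

```text
5.525 [-1.06128690e-01  2.87518656e-01 -9.59381090e-02  1.18727423e+00
 -6.29685144e-05 -3.07122644e+00] -0.00498893582152104 [ 0.61872554 -0.00106516  0.20001343]
[-0.10521357  0.28132699 -0.36574456  0.92372477  0.          2.76237908]
[-0.2044382   0.15825118 -0.5260972   0.88644795  0.          1.96315446]
6.6167 [ 8.27183967e-04 -7.19185955e-05  9.05799152e-04] [ 0.169858   -0.2954162   0.27604504]
```

View pics/s1.png

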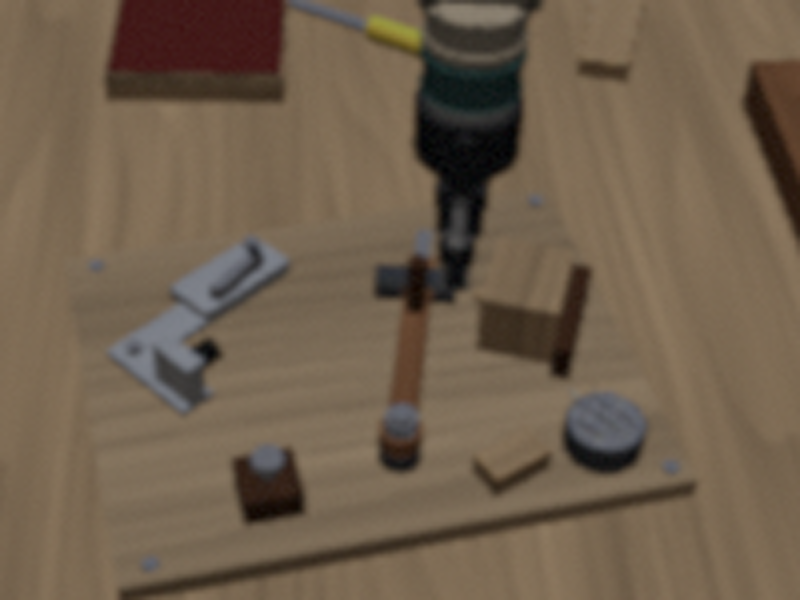

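The fingertips sit between the post at (415,280) and the block, clear of both. Joint 6 is near its limit, so I'll use the half-turned orientation instead.

```bash
sed -i 's|a-np.pi/2\],x|(a+np.pi/2+np.pi)%(2*np.pi)-np.pi],x|' h.py
cat >> h.py <<'E'
def force(x,n=4):
    f=[]
    for _ in range(n): f.append(read_state()["wrist_force"]); dwell(.01)
    return np.mean(f,0)
E
python3 - <<'E'
from h import *
s=read_state(); move_linear([*s["tcp_pos"][:2],.16],speed=.15)
p,o,x=pose(.15,.026,.16); goto(p,o)
p,o,x=pose(.15,.026); move_linear(p,o,speed=.12); s=read_state(); print(s["time"],s["joint_positions"][5],s["tcp_pos"]-p)
for q in(.6,1.25): print(ik(*pose(q,.019)[:2]))
dwell(.2); b=force(x); np.save("b.npy",b); print("bias",b)
for q in (.15,.2,.25,.35,.45,.55,.65,.72):
    p,o,x=pose(q,.019); t0=read_state()["time"]; move_linear(p,o,speed=.06)
    f=force(x)-b; s=read_state(); v=s["tcp_pos"][:2]-np.array(p[:2])
    print(q,round(s["time"]-t0,2),"Fx %.2f"%(f[:2]@x),np.round(f,2),"err mm",np.round(v*1e3,1))
    if f[:2]@x>18: break
print(s["time"])
E
```

```text
10.7083 0.07029512142517898 [ 5.35978914e-04 -3.56002945e-05  5.04914638e-04]
[-0.10521357  0.28132699 -0.36574456  0.92372477  0.         -0.37921357]
[-0.19331685  0.16506696 -0.51773592  0.88799345  0.         -1.11731685]
bias [ 0.39108693 -0.25697325 -0.14632431]
0.15 0.3 Fx -0.39 [-0.39  0.02 -0.01] err mm [-0.4  0.1]
0.2 0.29 Fx 0.20 [ 0.19 -0.05  0.21] err mm [ 0.2 -0. ]
0.25 0.29 Fx 0.31 [ 0.39  1.08 -0.38] err mm [ 0.5 -0. ]
0.35 0.39 Fx 1.71 [ 1.69  0.79 -0.73] err mm [ 1.1 -0.1]
0.45 0.39 Fx 3.61 [ 3.52  0.96 -0.35] err mm [ 1.4 -0.1]
0.55 0.39 Fx 5.27 [ 5.16  1.1  -0.66] err mm [1.5 0. ]
0.65 0.39 Fx 6.32 [ 5.9   2.3  -1.63] err mm [2.  0.3]
0.72 0.33 Fx 7.06 [ 6.59  2.54 -2.06] err mm [2.4 0.4]
13.725
```

Run:
```python
from h import *
b=np.load("b.npy"); q=.72; L=[]
while q<1.4:
    q+= .03 if q<.9 else .006
    p,o,x=pose(q,.019); move_linear(p,o,speed=.04); dwell(.03)
    f=force(x,3)-b; s=read_state(); F=f[:2]@x
    # measured finger angle
    px=s["tcp_pos"][:2]-T; th=np.arctan2(px[1],px[0])-TH-np.pi/2+.5+np.arctan(.019/.125)
    L.append((q,th,F)); print("%.3f th %.4f F %.2f |Fxy| %.2f Fz %.1f t %.1f"%(q,th,F,np.hypot(*f[:2]),f[2],s["time"]))
    if np.hypot(*f[:2])>18.8 or s["time"]>40: break
    if len(L)>4 and q>.95 and (L[-1][2]-L[-3][2])/(L[-1][1]-L[-3][1]+1e-4)>250: print("steep?")
```

```text
0.750 th 0.7284 F 7.45 |Fxy| 7.45 Fz -2.6 t 14.0
0.780 th 0.7571 F 8.02 |Fxy| 8.04 Fz -2.8 t 14.3
0.810 th 0.7859 F 8.23 |Fxy| 8.24 Fz -3.1 t 14.7
0.840 th 0.8147 F 8.70 |Fxy| 8.71 Fz -3.3 t 15.0
0.870 th 0.8434 F 8.86 |Fxy| 8.87 Fz -3.4 t 15.3
0.900 th 0.8724 F 9.34 |Fxy| 9.37 Fz -3.6 t 15.6
0.906 th 0.8773 F 10.19 |Fxy| 10.21 Fz -3.5 t 15.9
0.912 th 0.8795 F 10.74 |Fxy| 10.75 Fz -4.7 t 16.2
0.918 th 0.8817 F 12.20 |Fxy| 12.20 Fz -5.8 t 16.5
0.924 th 0.8862 F 12.79 |Fxy| 12.80 Fz -5.8 t 16.8
0.930 th 0.8916 F 12.99 |Fxy| 13.02 Fz -5.4 t 17.1
0.936 th 0.8976 F 13.07 |Fxy| 13.07 Fz -5.5 t 17.4
0.942 th 0.9034 F 12.50 |Fxy| 12.51 Fz -6.4 t 17.7
0.948 th 0.9093 F 12.90 |Fxy| 12.93 Fz -6.0 t 18.0
0.954 th 0.9153 F 13.26 |Fxy| 13.28 Fz -6.4 t 18.4
0.960 th 0.9212 F 12.87 |Fxy| 12.88 Fz -5.4 t 18.7
0.966 th 0.9273 F 12.69 |Fxy| 12.75 Fz -5.7 t 19.0
0.972 th 0.9333 F 13.08 |Fxy| 13.08 Fz -6.6 t 19.3
0.978 th 0.9392 F 12.37 |Fxy| 12.43 Fz -5.6 t 19.6
0.984 th 0.9450 F 13.24 |Fxy| 13.27 Fz -5.1 t 19.9
0.990 th 0.9513 F 12.86 |Fxy| 12.90 Fz -5.8 t 20.2
0.996 th 0.9574 F 13.28 |Fxy| 13.32 Fz -6
[... 459 characters left out ...]
.2 t 23.3
1.056 th 1.0173 F 13.32 |Fxy| 13.38 Fz -5.7 t 23.6
1.062 th 1.0231 F 13.02 |Fxy| 13.07 Fz -5.1 t 23.9
1.068 th 1.0292 F 13.31 |Fxy| 13.34 Fz -5.2 t 24.2
1.074 th 1.0358 F 13.07 |Fxy| 13.12 Fz -5.5 t 24.5
1.080 th 1.0463 F 11.54 |Fxy| 11.64 Fz -4.6 t 24.8
1.086 th 1.0512 F 12.13 |Fxy| 12.21 Fz -5.2 t 25.1
1.092 th 1.0567 F 12.29 |Fxy| 12.38 Fz -4.7 t 25.4
1.098 th 1.0613 F 12.80 |Fxy| 12.85 Fz -4.6 t 25.8
1.104 th 1.0628 F 14.25 |Fxy| 14.33 Fz -6.4 t 26.1
steep?
1.110 th 1.0644 F 14.99 |Fxy| 15.08 Fz -6.7 t 26.4
steep?
1.116 th 1.0659 F 17.61 |Fxy| 17.65 Fz -7.6 t 26.7
steep?
1.122 th 1.0672 F 18.61 |Fxy| 18.64 Fz -7.9 t 27.0
steep?
1.128 th 1.0686 F 20.59 |Fxy| 20.62 Fz -8.7 t 27.3
```

The force fell at th≈1.04 as the sear dropped, then rose steeply at the buffer. I'll back off slowly and check that the arm stays.

Run:
```python
from h import *
b=np.load("b.npy")
for q in(1.10,1.07,1.04,1.0,.95,.88):
    p,o,x=pose(q,.019); move_linear(p,o,speed=.06); f=force(x,3)-b
    s=read_state(); print(q,"F %.2f t %.1f"%(f[:2]@x,s["time"]))
im,d=grab_frame("side"); cv2.imwrite("pics/s2.png",cv2.resize(im[110:260,160:360,::-1],(800,600),interpolation=cv2.INTER_CUBIC))
```

```text
1.1 F 13.52 t 27.6
1.07 F 7.66 t 27.8
1.04 F 0.46 t 28.1
1.0 F -0.29 t 28.4
0.95 F -0.55 t 28.7
0.88 F -0.24 t 29.0
```

View pics/s2.png

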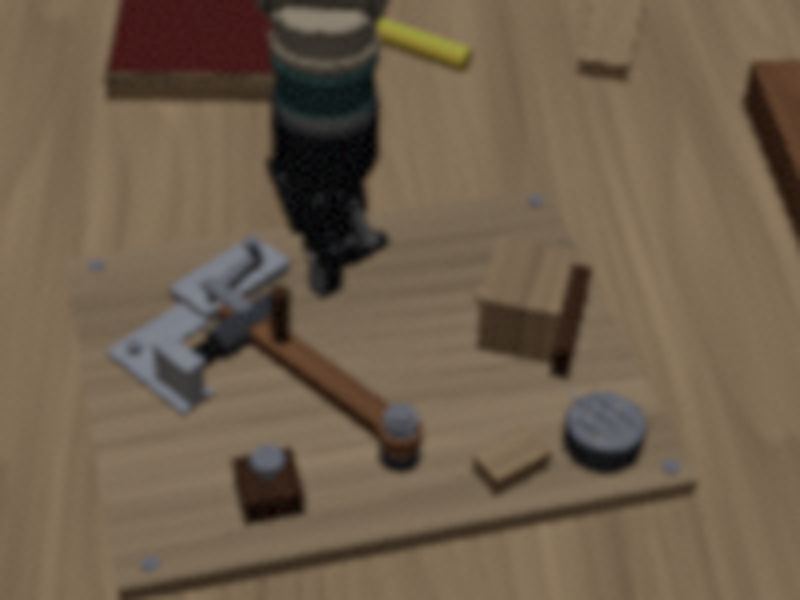

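The arm holds itself cocked, with the pin in the sear at (225,290). The trigger is up at (268,458) and the hand is off. Next I'll press the trigger.

Run:
```python
from h import *
s=read_state(); p=s["tcp_pos"]; yaw=pose(.88,.019)[1][2]
c,sn=np.cos(TH),np.sin(TH); g=T+np.array([[c,-sn],[sn,c]])@[-.1,-.015]
move_linear([p[0],p[1],.17],speed=.2)
goto([*g,.17],[np.pi,0,yaw]); move_linear([*g,.08],speed=.12); dwell(.2)
b=force(None); print(read_state()["tcp_pos"]-[*g,.08],b)
z=.0725
while z>.0545:
    move_linear([*g,z],speed=.03); f=force(None,3)-b; s=read_state()
    print("cmd %.4f z %.4f Fz %.2f Fxy %.2f t %.1f"%(z,s["tcp_pos"][2],f[2],np.hypot(*f[:2]),s["time"]))
    if f[2]>16 or s["tcp_pos"][2]<.0605: break
    z-=.001
im,d=grab_frame("side"); cv2.imwrite("pics/s3.png",cv2.resize(im[110:260,160:360,::-1],(800,600),interpolation=cv2.INTER_CUBIC))
```

```text
[ 0.00066606 -0.00032493  0.00081392] [ 0.65728825 -0.13812647 -0.10615026]
cmd 0.0725 z 0.0722 Fz 0.13 Fxy 0.76 t 31.8
cmd 0.0715 z 0.0715 Fz 0.19 Fxy 0.34 t 32.1
cmd 0.0705 z 0.0705 Fz 0.36 Fxy 0.73 t 32.4
cmd 0.0695 z 0.0697 Fz 1.94 Fxy 0.98 t 32.7
cmd 0.0685 z 0.0688 Fz 4.98 Fxy 1.41 t 32.9
cmd 0.0675 z 0.0676 Fz 5.09 Fxy 1.01 t 33.2
cmd 0.0665 z 0.0666 Fz 4.18 Fxy 1.58 t 33.5
cmd 0.0655 z 0.0649 Fz 0.40 Fxy 0.31 t 33.8
cmd 0.0645 z 0.0642 Fz 1.35 Fxy 1.60 t 34.0
cmd 0.0635 z 0.0634 Fz 1.41 Fxy 1.46 t 34.3
cmd 0.0625 z 0.0625 Fz 1.58 Fxy 1.51 t 34.6
cmd 0.0615 z 0.0616 Fz 2.37 Fxy 1.00 t 34.9
cmd 0.0605 z 0.0605 Fz 2.05 Fxy 0.67 t 35.1
cmd 0.0595 z 0.0595 Fz 1.95 Fxy 0.65 t 35.4
```

View pics/s3.png

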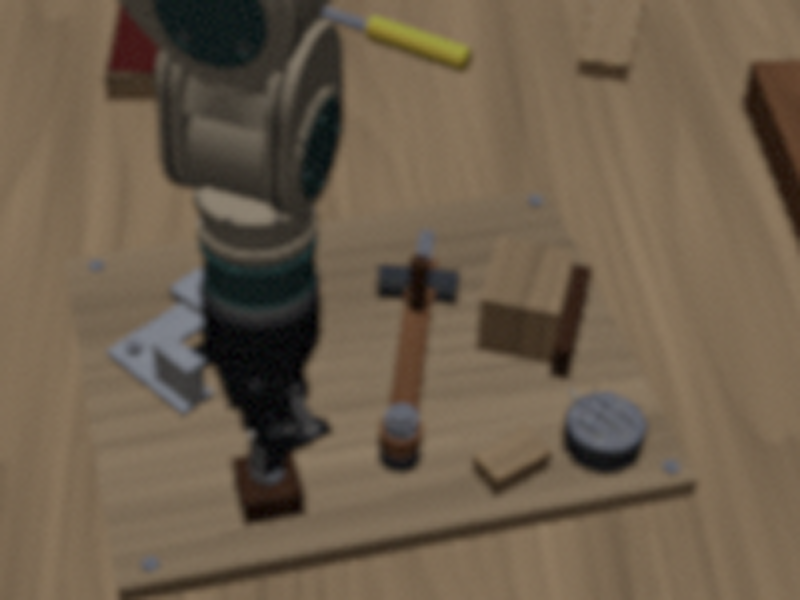

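The hammer has flown and hangs free, with the head at (418,283). I'll lift clear and check the dowel from the top.

Run:
```python
from h import *
p=read_state()["tcp_pos"]; move_linear([p[0],p[1],.17],speed=.15)
# wrist look at the block face from the arm's side
goto([p[0]-.02,p[1]+.06,.28],[np.pi,0,pose(.88,.019)[1][2]])
ims=[]
for n in("top","wrist"):
    im,d=grab_frame(n); ims.append(im)
a=cv2.resize(ims[0][140:200,220:280,::-1],(400,400),interpolation=cv2.INTER_CUBIC)
o=np.load("top.npz")["im"]; o=cv2.resize(o[140:200,220:280,::-1],(400,400),interpolation=cv2.INTER_CUBIC)
cv2.imwrite("pics/t4.png",np.hstack([o,a])); cv2.imwrite("pics/w4.png",ims[1][:,:,::-1]); print(read_state()["time"])
```

```text
37.025
```

View pics/t4.png

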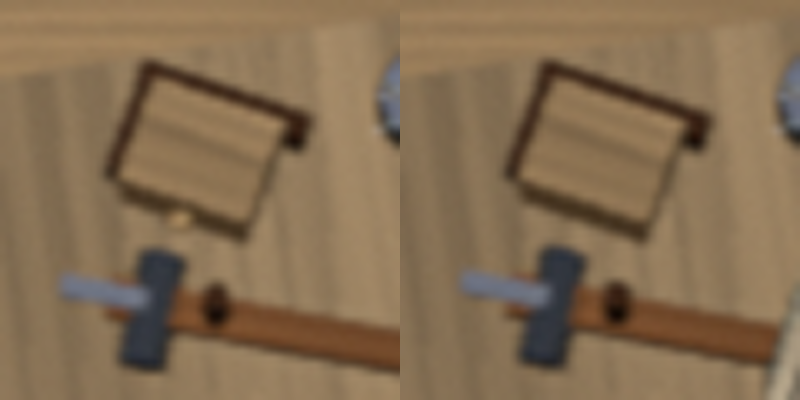

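View pics/w4.png

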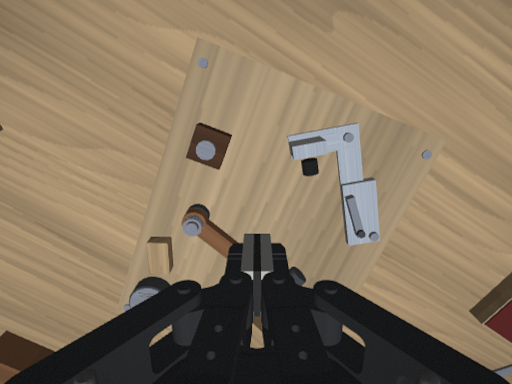

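The dowel stub that showed at (180,218) before the strike is gone: the block face is flush in the after picture. Nothing else has moved and the robot is clear.

```bash
python3 -c "
from rig import *
print(finish_job())"
```

```text
the job is handed in; nothing more can be done
None
```

The job is handed in: the arm was cocked until the sear caught (peak push about 21 N) and held with the hand off, then the trigger was pressed (about 5 N), and the top camera shows the dowel flush with the other things where they were.

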